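# Clamp a beech blank in the sanding jig

## Robot

A 6-joint arm with a two-finger parallel gripper is mounted at the origin on the work surface. World frame = base frame: x ahead of the robot, y to its left, z up, the work surface at z = 0. Lengths are in m, angles in rad, forces in N, time in s.
With the tool pointing down it reaches from about 0.15 to 0.775 m from the base axis. Payload 6.1 kg.
Tool frame: the origin (TCP) lies between the finger pads, 19 mm behind the fingertips; this is the grasp point; z points along the fingers, y is the line along which they close (so a half turn about z gives the same grasp; the last joint's range is limited). The gripper opens to 85 mm and grips with 20 to 120 N. Pads are 22 mm wide; open, the fingers measure 114 mm over their backs; the gripper's body (76 mm by 85 mm) begins 54 mm behind the grasp point. The pads swing forward as they close: fully open they stand 13 mm farther back than shut.
Start: joints at [-1.128, 0.126, -0.04, 1.405, 0, 1.571], TCP at [0.225, -0.474, 0.25] pointing down, gripper open.
Joint ranges: [-2.72, 2.72], [-0.95, 1.95], [-1.27, 1.35], [-1.78, 2.02], [-1.46, 1.47], [-3.14, 3.14]. Speed limits (rad/s): [2.39, 2.39, 3.01, 3.14, 3.14, 3.14].

## Interface

Orientations are given as a unit quaternion [w, x, y, z].
In Python, from workcell import r gives the robot as it stands.
- The arm moves only by the tool drive_tool, never from a script. Its argument "series" is a list of rows, each an object of numbers: "hand": the closure, from -1 (fully open) to 1 (shut), so that 0 is half open; "dx", "dy", "dz": the shift along the tool's x, y, z in mm; "wx", "wy", "wz": the turn, a rotation vector about the tool's x, y, z in rad. A call has 1 to 12 rows; each row is the pose to reach, as a shift and turn from the pose commanded when the call began, along the tool's axes at that moment; what a row does not reach only later rows make up. A row lasts 1/8 s, in which the tool goes at most 62.5 mm and 10.7 degrees, less where a joint would pass 70% of its speed; a pose out of reach is approached as far as the arm can. A call with a gripper value outside its range is refused whole. The fingers move at their own pace and stop on an object; "newtons" is the grip in N (left out, the last holds). Time passes only in rows, so rows that repeat a pose let the fingers close. It gives the time, the measured TCP pose, the force, the opening and the grip force at its end, in the units of the state.
- r.read_state(): the state, without advancing time (a new reading comes with each control period).
- r.read_camera(name): name is "scene" or "top" or "wrist"; returns a dict with "image" (480x640x3 uint8, red, green, blue), "camera_matrix" (3x3 intrinsics, pixels), "extrinsics" (4x4, takes a point from camera to world coordinates). Camera axes: x right, y down, z forward; pixel columns grow to the right and rows downward; lengths in m; the calibration is good to about 2 mm. A picture is of the moment at which its call begins. There is no depth.
- r.hand_in(): hands the job in; it is judged then, once.
The state is a dict: "time": time; "q": joint angles; "joint_vel": joint speeds; "joint_efforts": joint torques, N m; "tool_pos": TCP position; "eef_rot": TCP orientation; "force": force on the tool from outside, world axes, zero at the start; "ft_torque": the same for the moment, N m; "grip_width": finger opening in m; "grasp_force": force on a finger pad.
Only numpy, scipy, OpenCV 4.12 (cv2) and the standard library are available. Lean on these libraries where they do the work, as an engineer would, in place of code of your own. Each camera call takes 0.05 s, during which the arm holds its last target. There are 200 camera calls.

## Task

Clamp the thick wooden blank in the sanding jig: lay it flat on the jig's bed in front of the retaining block, slide its end in under the block's overhang and press it firmly home against the stop screw that is hidden in there, then drive the wedge along its guide against the blank's other end until the blank is held tight, and let go of everything. Feel your way: push the blank against stop and block with no more than about 20 N, do not let the wedge squeeze it with more than about 30 N, and leave the other things on the table where they are.

Things in the scene. Friction and masses are not known exactly. Their poses are not given: they have to be found in the camera images.
- jig: Sanding jig fixed to the table, turned up to 0.3 rad. Plywood bed 320 x 210 mm (x -155 to 165, y -75 to 135 mm in its frame), top 15 mm above the table. Origin at table height on the pocket's centre line; x runs along that line towards the retaining block, z up. The blank can be laid flat on the bed, clear of block and guide, with its centre at x = 23 to 31, y = 0 mm.
- mouth (a point): Retaining block at the bed's +x end: wood, 100 mm wide, x 108 to 165 mm, top 48 mm above the table. Beneath it is a pocket open to -x: roof 17 mm above the bed, side cheeks 66 mm apart with rounded mouths. This point is on the bed at the middle of the mouth, under the overhang's front edge: (108, 0, 15) mm in the jig's frame; axes as the jig's.
- stop_mean (a point): The pocket ends at a fixed stop screw, round rubber tip 14 mm across, hidden under the overhang. Its face stands anywhere from x = 119 to 131 mm in the jig's frame, different each time and NOT shown by this point, which is just the middle of that range, (125, 0, 15) mm: find it by touch. The seated blank's centre is 75 mm behind the face: x = 44 to 56 mm.
- dowel (a point): One of two upright locating dowels, 12 mm thick, 14 mm high, on the bed at (-8, -39) (this point, at its foot) and (90, -39) mm in the jig's frame. They touch the blank's -y side when it lies 3 mm off the centre line. The 86 mm between them leaves room for a finger beside the blank.
- blank: The workpiece: beech board 150 x 60 x 15 mm, about 0.1 kg, square ends, both alike, a moon and stars burnt into its top. Starts flat on the table. Origin at the centre of its underside; x along the 150 mm length, z up. Either end may go under the overhang; gripped across its 60 mm width near the middle it goes in without the fingers touching anything.
- guide (a point): Sloping guide of the wedge, behind the blank: wooden bar across the bed, topped by a steel strip (35 mm above the table) that juts 3 mm over its face. This point is on its face at (-67, 0, 15) mm in the jig's frame; the face is at x = -58 at y = -30 and x = -76 at y = 30 mm.
- wedge: Tapered wooden wedge, 70 mm long in the jig's y, top 31.5 mm above the table, flat cork-faced front always square to the jig's x. Captive: slides only along the guide, direction (0.287, -0.958, 0) in the jig's frame, up to 118 mm, drag about 3 N. Origin at the middle of the front face's lower edge: (-49.3, 86, 15) mm in the jig's frame fully back, where it starts to within 10 mm.
- wedge_grip (a point): On the axis of the wedge's grip, an upright dowel of 20 mm, 31.5 to 70.5 mm above the table; this point is 57 mm up, a good TCP height, at (-22, 0, 42) mm in the wedge's frame. From fully back the wedge meets a seated blank after 63 to 106 mm, set by the stop. The taper gives the blank up to 3 times the push beyond the drag: 7 to 10 N on the grip is tight, and it stays when let go.
- pencil: Bystander: flat blue pencil, 170 mm long, 7 mm thick, lying on the bed behind the wedge's guide. Leave it.
- sandblock_a: Bystander: black sanding block in an orange sleeve, 100 x 70 x 25 mm, on the table along the jig's -y side. Leave it.
- offcut: Bystander: thin plywood offcut, 40 x 80 x 9 mm, on the table just off the blank's +x end. Leave it.
Things that resemble listed ones, but are neither listed nor needed, are in the scene too. Leave any green look-alike of the blank alone.

How it is judged:
On the way:
1. the blank lies flat on the bed with its end under the overhang and is pressed home against the stop screw (over 3 N for 0.2 s), before the wedge touches it (y of blank in the frame of jig between -0.006 and 0.006 m and z of blank in the frame of jig between 0.0125 and 0.0172 m and angle between blank's own z axis and vertical below 0.03 rad and angle between the x axis of blank and the x axis of jig, either way round below 0.07 rad and x of blank in the frame of jig between 0.0425 and 0.0585 m and contact force between blank and stop_screw_c0 above 3 N and contact force between blank and wedge below 0.5 N), for 0.2 s.
At the end, for the whole second after the job is handed in: The blank lies at rest flat on the bed, level to 0.03 rad, in line to 0.07 rad, within 6 mm of the centre line, one end under the overhang and home on the stop screw (centre at 42.5 to 58.5 mm in the jig), held tight: wedge and stop screw each press it with over 3 N (y of blank in the frame of jig between -0.006 and 0.006 m and z of blank in the frame of jig between 0.0125 and 0.0172 m and angle between blank's own z axis and vertical below 0.03 rad and angle between the x axis of blank and the x axis of jig, either way round below 0.07 rad and x of blank in the frame of jig between 0.0425 and 0.0585 m and contact force between blank and stop_screw_c0 above 3 N and contact force between blank and wedge above 3 N and linear speed of blank below 0.01 m/s); the robot touches nothing.
It fails at once if the blank is pushed against the stop screw or the retaining block with more than 20 N before the wedge touches it ((contact force between blank and stop_screw_c0 above 20 N or contact force between blank and jig_c1 above 20 N or contact force between blank and jig_c2 above 20 N or contact force between blank and jig_c3 above 20 N or contact force between blank and jig_c4 above 20 N or contact force between blank and jig_c5 above 20 N or contact force between blank and jig_c6 above 20 N) and contact force between blank and wedge below 0.5 N).
It fails at once if the wedge squeezes the blank with more than 30 N (contact force between blank and wedge above 30 N).
It fails at once if a bystander is moved more than 20 mm (distance of any of pencil, sandblock_a, sandblock_b, offcut, round_plaque, brush, glue from where it was at the start of the episode above 0.02 m).
It also fails if it takes over 67 s, if anything falls off the work surface, if the arm or the gripper's body presses on something with over 40 N, if the wrist force passes 120 N, or if a joint passes its speed limit or range.

## Working session

There is one attempt and no reset: what is moved stays moved. The work goes in short steps, Python scripts to look and compute and a tool call to move; the robot and the scene stay as the last step left them, time stands still between calls to the robot, and variables do not carry over. Pictures are saved under pics/ and viewed, at most 10 in all, crops included, and the job is handed in when it is done.

Besides the shell and the picture viewer there is one more tool, called after "Request:" as a command line: name --argument value ..., lists and objects as JSON in quotes. drive_tool: Moves the arm, as the interface text tells. Its arguments: {"type":"object","properties":{"series":{"type":"array","items":{"type":"object","properties":{"hand":{"type":"number"},"dx":{"type":"number"},"dy":{"type":"number"},"dz":{"type":"number"},"wx":{"type":"number"},"wy":{"type":"number"},"wz":{"type":"number"}}}},"newtons":{"type":"number"}},"required":["series"]}

```bash
mkdir -p pics
cat > h.py <<'E'
import numpy as np, cv2
from workcell import r
def snap(n,f):
    c=r.read_camera(n); cv2.imwrite(f,c["image"][:,:,::-1]); np.savez(f+'.npz',K=c["camera_matrix"],E=c["extrinsics"]); return c
def px(f,u,v,z):
    d=np.load(f+'.npz');K,E=d['K'],d['E']
    ray=E[:3,:3]@np.linalg.solve(K,[u,v,1.]); o=E[:3,3]
    return o+ray*(z-o[2])/ray[2]
def proj(f,p):
    d=np.load(f+'.npz');K,E=d['K'],d['E']
    c=K@(E[:3,:3].T@(np.array(p)-E[:3,3])); return c[:2]/c[2]
E
python3 -c "
from h import *
snap('top','pics/top.png');snap('scene','pics/scene.png');print(r.read_state())"
```

```text
{'time': 0.1, 'q': array([-1.12800023e+00,  1.26347111e-01, -4.05019612e-02,  1.40538282e+00,
       -2.10647774e-05,  1.57080827e+00]), 'joint_vel': array([-0.00103997, -0.00074789,  0.00122721, -0.0008871 , -0.00112986,
        0.00188988]), 'joint_efforts': array([-4.29129268e-04, -4.36903989e+01,  3.53606522e+01,  1.37688546e-02,
        7.89883256e-05, -5.18284338e-06]), 'tool_pos': array([ 0.22479884, -0.47407189,  0.24929423]), 'eef_rot': array([-6.97948469e-04,  9.75592458e-01,  2.19587887e-01, -1.67900004e-04]), 'force': array([-0.01380197, -0.16067503,  0.5348188 ]), 'ft_torque': array([-0.00389263, -0.04607735,  0.03579836]), 'grasp_force': 0.0, 'grip_width': 0.08561657125472676}
```

View pics/top.png

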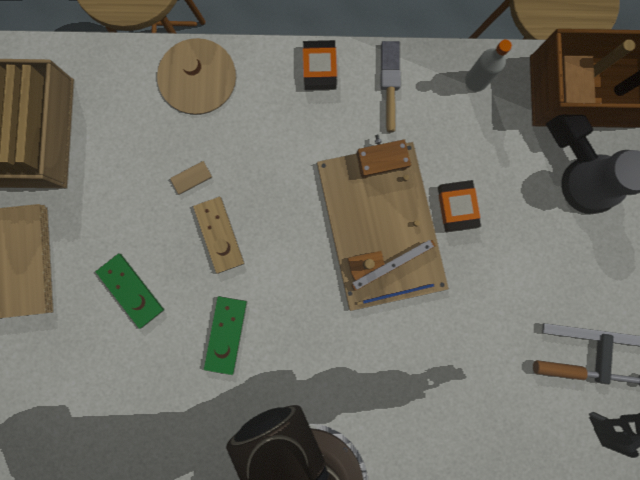

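View pics/scene.png

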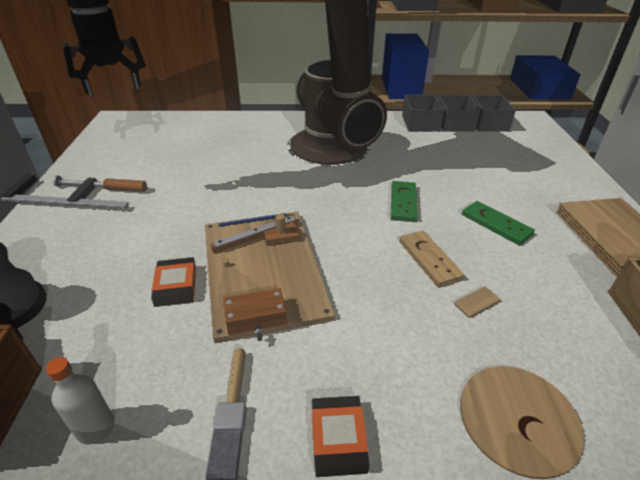

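The top view shows the beech blank with moon and stars at about (218,235). The green look-alikes are at (129,290) and (225,335), and the offcut is at (190,177). The jig spans (318,160) to (447,285), with its block at (384,158) and the wedge at (366,265). Only the one at (218,235) is beech-coloured, 150x60 and has the offcut off its end. I'll confirm it in an enlarged crop.

```bash
python3 -c "
from h import *
i=cv2.imread('pics/top.png')
a=cv2.resize(i[185:285,180:255],None,fx=4,fy=4,interpolation=2)
b=cv2.resize(i[130:315,310:455],None,fx=3.2,fy=3.2,interpolation=2)
o=np.zeros((592,790,3),np.uint8);o[:400,:300]=a;o[:b.shape[0],310:310+b.shape[1]]=b
cv2.imwrite('pics/crop.png',o)"
```

```text
(no output)
```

View pics/crop.png

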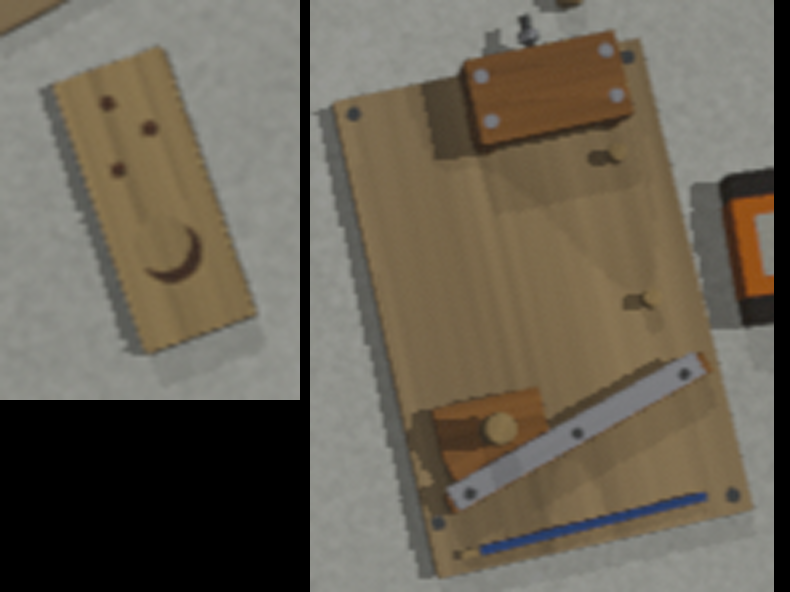

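The crop confirms it: beech colour, moon and stars. It also shows the bed corners, dowels at (645,300) and (615,155), and the grip top at (501,428), all in crop pixels.

```bash
cat > m.py <<'E'
from h import *
T='pics/top.png'
bl=np.array([px(T,u/4+180,v/4+185,.015)[:2] for u,v in [(54,86),(160,46),(256,316),(150,353)]])
J=lambda u,v,z:px(T,(u-310)/3.2+310,v/3.2+130,z)[:2]
jc=np.array([J(*p,.015) for p in [(333,103),(640,40),(752,508),(440,577)]])
m=np.array([(165,135),(165,-75),(-155,-75),(-155,135)])/1e3
H,_=cv2.estimateAffinePartial2D(m,jc)
yaw=np.arctan2(H[1,0],H[0,0]);s=np.hypot(H[1,0],H[0,0])
R=np.array([[np.cos(yaw),-np.sin(yaw)],[np.sin(yaw),np.cos(yaw)]])
o=jc.mean(0)-R@m.mean(0)
W=lambda x,y:o+R@np.array([x,y])/1e3
if __name__=='__main__':
    e=bl[:2].mean(0)-bl[2:].mean(0)
    print('blank',bl.mean(0),np.arctan2(e[1],e[0]),np.linalg.norm(e),np.linalg.norm(bl[0]-bl[1]))
    print('jig',o,yaw,s)
    inv=lambda p:(R.T@(p-o))*1e3
    print('block top',[inv(J(*p,.048)).round(1) for p in [(464,62),(614,32),(632,113),(483,147)]])
    print('grip',J(501,428,.0705),inv(J(501,428,.0705)),'wedge grip full back',W(-71.3,86))
    print('blank target',W(27,0),'seated',W(50,0))
    print(r.read_state()['eef_rot'])
E
python3 m.py
```

```text
blank [0.50291013 0.18932527] 0.3690436212643365 0.14927914486955177 0.058609325262879326
jig [ 0.52965528 -0.18048724] 0.22326834717285557 0.9884263365315668
block top [array([163.6,  49.3]), array([162.8, -49.2]), array([108.8, -48.2]), array([107.2,  49.7])]
grip [ 0.4439409  -0.11647379] [-69.41313039  81.40327715] wedge grip full back [ 0.44108306 -0.11240895]
blank target [ 0.55598511 -0.17450895] seated [ 0.57841423 -0.16941633]
[-6.97948469e-04  9.75592458e-01  2.19587887e-01 -1.67900004e-04]
```

```bash
cat >> h.py <<'E'
from scipy.spatial.transform import Rotation as Ro
def rot():
    q=r.read_state()['eef_rot'];return Ro.from_quat([q[1],q[2],q[3],q[0]])
def delta(p,yaw):
    s=r.read_state();A=rot()
    T=Ro.from_euler('z',yaw)*Ro.from_euler('x',np.pi)
    print('shift',((A.inv().apply(np.array(p)-s['tool_pos']))*1e3).round(1),'w',(A.inv()*T).as_rotvec().round(4),'t',s['time'],'F',s['force'].round(2),'pos',s['tool_pos'].round(4))
E
python3 -c "
from h import *
delta([.503,.1893,.15],.369)"
```

```text
shift [ 535.6 -480.1  100. ] w [-0.0014  0.0001  0.0738] t 0.1 F [-0.01 -0.16  0.53] pos [ 0.2248 -0.4741  0.2493]
```

Request:
drive_tool --series '[{"dx":535,"dy":-480,"dz":60,"wz":0.074,"hand":-1},{"dx":535,"dy":-480,"dz":60,"wz":0.074,"hand":-1},{"dx":535,"dy":-480,"dz":60,"wz":0.074,"hand":-1},{"dx":535,"dy":-480,"dz":60,"wz":0.074,"hand":-1},{"dx":535,"dy":-480,"dz":60,"wz":0.074,"hand":-1},{"dx":535,"dy":-480,"dz":60,"wz":0.074,"hand":-1},{"dx":535,"dy":-480,"dz":60,"wz":0.074,"hand":-1},{"dx":535,"dy":-480,"dz":60,"wz":0.074,"hand":-1},{"dx":535,"dy":-480,"dz":60,"wz":0.074,"hand":-1},{"dx":535,"dy":-480,"dz":60,"wz":0.074,"hand":-1},{"dx":535,"dy":-480,"dz":100,"wz":0.074,"hand":-1},{"dx":535,"dy":-480,"dz":100,"wz":0.074,"hand":-1}]' --newtons 50

```text
schema error: expected keys hand, dx, dy, dz, wx, wy, wz
```

Request:
drive_tool --series '[{"dx":535,"dy":-480,"dz":60,"wx":0,"wy":0,"wz":0.074,"hand":-1},{"dx":535,"dy":-480,"dz":60,"wx":0,"wy":0,"wz":0.074,"hand":-1},{"dx":535,"dy":-480,"dz":60,"wx":0,"wy":0,"wz":0.074,"hand":-1},{"dx":535,"dy":-480,"dz":60,"wx":0,"wy":0,"wz":0.074,"hand":-1},{"dx":535,"dy":-480,"dz":60,"wx":0,"wy":0,"wz":0.074,"hand":-1},{"dx":535,"dy":-480,"dz":60,"wx":0,"wy":0,"wz":0.074,"hand":-1},{"dx":535,"dy":-480,"dz":60,"wx":0,"wy":0,"wz":0.074,"hand":-1},{"dx":535,"dy":-480,"dz":60,"wx":0,"wy":0,"wz":0.074,"hand":-1},{"dx":535,"dy":-480,"dz":60,"wx":0,"wy":0,"wz":0.074,"hand":-1},{"dx":535,"dy":-480,"dz":60,"wx":0,"wy":0,"wz":0.074,"hand":-1},{"dx":535,"dy":-480,"dz":100,"wx":0,"wy":0,"wz":0.074,"hand":-1},{"dx":535,"dy":-480,"dz":100,"wx":0,"wy":0,"wz":0.074,"hand":-1}]' --newtons 50

```text
time: 1.6
tool_pos: [0.5028, 0.1909, 0.1484]
eef_rot: [0.0, 0.983, 0.184, -0.001]
force: [0.1, -0.5, -0.1]
grip_width: 0.0855
grasp_force: 0.0
```

```bash
python3 -c "
from h import *
snap('wrist','pics/w1.png');delta([.503,.1893,.022],.369)
for p in [(.503,.1893,.015)]: print(proj('pics/w1.png',p))"
```

```text
shift [ -1.6   4.2 123.5] w [-0.0021  0.0027  0.0034] t 1.65 F [ 1.5   3.08 -2.19] pos [0.5034 0.1937 0.1455]
[315.37082762 229.5970787 ]
```

View pics/w1.png

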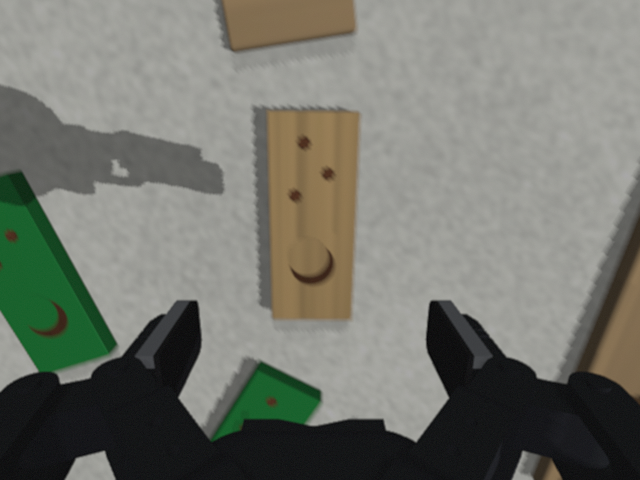

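The wrist view shows the blank with corners (268,111), (358,111), (351,319) and (272,319), and both fingertips well clear of it at (180,310) and (445,310).

```bash
python3 -c "
from h import *
c=np.array([px('pics/w1.png',u,v,.015)[:2] for u,v in [(268,111),(358,111),(351,319),(272,319)]])
e=c[:2].mean(0)-c[2:].mean(0);m=c.mean(0);print(m,np.arctan2(e[1],e[0]),np.linalg.norm(e))
delta([*m,.05],np.arctan2(e[1],e[0]))"
```

```text
[0.50634089 0.19297024] 0.3627562630401123 0.14858246737160616
shift [ 2.8  2.  95.5] w [-0.0021  0.0027  0.0097] t 1.65 F [ 1.5   3.08 -2.19] pos [0.5034 0.1937 0.1455]
```

Request:
drive_tool --series '[{"dx":2,"dy":-1,"dz":60,"wx":0,"wy":0,"wz":0.005,"hand":-0.8},{"dx":2,"dy":-1,"dz":100,"wx":0,"wy":0,"wz":0.005,"hand":-0.8},{"dx":2,"dy":-1,"dz":122,"wx":0,"wy":0,"wz":0.005,"hand":-0.8},{"dx":2,"dy":-1,"dz":127,"wx":0,"wy":0,"wz":0.005,"hand":-0.8},{"dx":2,"dy":-1,"dz":127,"wx":0,"wy":0,"wz":0.005,"hand":-0.8},{"dx":2,"dy":-1,"dz":127,"wx":0,"wy":0,"wz":0.005,"hand":-0.8}]'

```text
time: 2.4
tool_pos: [0.5051, 0.1905, 0.0243]
eef_rot: [-0.0, 0.984, 0.181, 0.001]
force: [0.7, 0.2, -0.7]
grip_width: 0.0767
grasp_force: 0.0
```

```bash
python3 -c "
from h import *
snap('wrist','pics/w2.png');delta([.5045,.191,.022],.366)
print(r.read_state()['grip_width'])"
```

```text
shift [-0.4 -0.7  2.3] w [-0.     -0.0023 -0.0023] t 2.45 F [0.22 0.72 0.22] pos [0.5051 0.1905 0.0243]
0.076701279260017
```

View pics/w2.png

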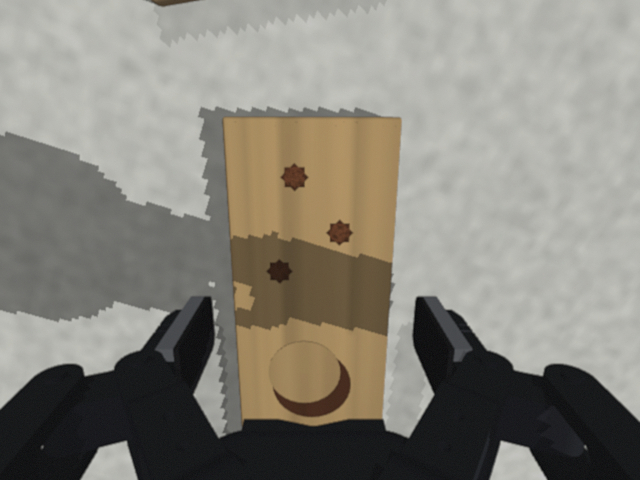

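Fingers straddle the blank; its far corners are (224,118) and (400,118).

Request:
drive_tool --series '[{"dx":0,"dy":0,"dz":2,"wx":0,"wy":0,"wz":0,"hand":-0.6},{"dx":0,"dy":0,"dz":2,"wx":0,"wy":0,"wz":0,"hand":-0.3},{"dx":0,"dy":0,"dz":2,"wx":0,"wy":0,"wz":0,"hand":-0.3},{"dx":0,"dy":0,"dz":2,"wx":0,"wy":0,"wz":0,"hand":-0.3}]' --newtons 40

```text
time: 2.95
tool_pos: [0.5045, 0.1903, 0.0217]
eef_rot: [-0.0, 0.984, 0.181, 0.001]
force: [-0.9, -0.7, 5.5]
grip_width: 0.0586
grasp_force: 43.5
```

```bash
python3 -c "
from h import *
c=np.array([px('pics/w2.png',u,v,.015)[:2] for u,v in [(224,118),(400,118),(384,420),(243,420)]])
m=c[:2].mean(0);e=m-c[2:].mean(0);e/=np.linalg.norm(e);print('centre',m-.075*e,np.arctan2(e[1],e[0]))
delta([.5045,.191,.022],.366)"
```

```text
centre [0.50513566 0.19049963] 0.3678256575504596
shift [ 0.2 -0.6 -0.3] w [ 0.0001 -0.001  -0.0022] t 2.95 F [-0.88 -0.7   5.49] pos [0.5045 0.1903 0.0217]
```

```bash
python3 -c "
from h import *
from m import W,yaw
p=W(26,0.5)
delta([*p,.037],yaw)"
```

```text
shift [-82.6 358.6 -15.4] w [ 0.     -0.001   0.1405] t 2.95 F [-0.88 -0.7   5.49] pos [0.5045 0.1903 0.0217]
```

Request:
drive_tool --series '[{"dx":0,"dy":0,"dz":-50,"wx":0,"wy":0,"wz":0,"hand":-0.3},{"dx":-10,"dy":50,"dz":-90,"wx":0,"wy":0,"wz":0.05,"hand":-0.3},{"dx":-25,"dy":110,"dz":-90,"wx":0,"wy":0,"wz":0.1,"hand":-0.3},{"dx":-38,"dy":170,"dz":-90,"wx":0,"wy":0,"wz":0.14,"hand":-0.3},{"dx":-52,"dy":230,"dz":-90,"wx":0,"wy":0,"wz":0.14,"hand":-0.3},{"dx":-68,"dy":290,"dz":-90,"wx":0,"wy":0,"wz":0.14,"hand":-0.3},{"dx":-78,"dy":340,"dz":-90,"wx":0,"wy":0,"wz":0.14,"hand":-0.3},{"dx":-83,"dy":359,"dz":-90,"wx":0,"wy":0,"wz":0.14,"hand":-0.3},{"dx":-83,"dy":359,"dz":-90,"wx":0,"wy":0,"wz":0.14,"hand":-0.3},{"dx":-83,"dy":359,"dz":-90,"wx":0,"wy":0,"wz":0.14,"hand":-0.3},{"dx":-83,"dy":359,"dz":-90,"wx":0,"wy":0,"wz":0.14,"hand":-0.3}]'

```text
time: 4.32
tool_pos: [0.5543, -0.1734, 0.111]
eef_rot: [-0.0, 0.994, 0.113, -0.0]
force: [0.4, 0.2, -0.9]
grip_width: 0.0582
grasp_force: 43.9
```

```bash
python3 -c "
from h import *
from m import W,yaw
p=W(26,0.5)
snap('wrist','pics/w3.png')
delta([*p,.037],yaw)
for q in [(108,-50,.048),(108,50,.048),(108,-33,.015)]: print(proj('pics/w3.png',[*W(*q[:2]),q[2]]).round(1))"
```

```text
shift [ 0.4  0.9 74.1] w [-0.0002  0.      0.0024] t 4.375 F [ 0.6   0.44 -0.75] pos [ 0.5544 -0.1735  0.1111]
[426.  100.7]
[208.3 100.2]
[377.6 102.8]
```

View pics/w3.png

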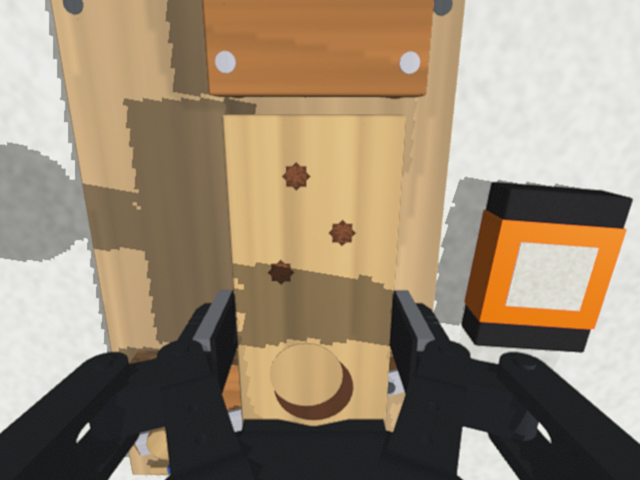

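```bash
python3 -c "
from h import *
from m import W,yaw,R,o
f='pics/w3.png'
inv=lambda p:(R.T@(p[:2]-o))*1e3
print('block',[inv(px(f,u,v,.048)).round(1) for u,v in [(207,95),(431,97),(225,62),(410,62)]])
print('blank',[inv(px(f,u,v,.1045)).round(1) for u,v in [(224,115),(405,115),(243,420),(386,420)]])
print('tcp',inv(r.read_state()['tool_pos']))
"
```

```text
block [array([110.3,  50.4]), array([109.6, -52.1]), array([124.2,  41.3]), array([124.4, -41.4])]
blank [array([101.5,  30.7]), array([101.7, -28. ]), array([-19.8,  30.7]), array([-19.6, -28.8])]
tcp [25.64056544  1.37627069]
```

The wrist view shows the block's front edge from (207,95) to (431,97) and the blank's front end from (224,115) to (405,115). The blank sits 1–2 mm too far to +y, so I'll correct that while lowering.

Request:
drive_tool --series '[{"dx":2,"dy":1.5,"dz":40,"wx":0,"wy":0,"wz":0.002,"hand":-0.3},{"dx":2,"dy":1.5,"dz":65,"wx":0,"wy":0,"wz":0.002,"hand":-0.3},{"dx":2,"dy":1.5,"dz":71,"wx":0,"wy":0,"wz":0.002,"hand":-0.3},{"dx":2,"dy":1.5,"dz":73,"wx":0,"wy":0,"wz":0.002,"hand":-0.3},{"dx":2,"dy":1.5,"dz":74,"wx":0,"wy":0,"wz":0.002,"hand":-0.3},{"dx":2,"dy":1.5,"dz":74,"wx":0,"wy":0,"wz":0.002,"hand":-0.3}]'

```text
time: 5.12
tool_pos: [0.5572, -0.176, 0.038]
eef_rot: [0.0, 0.994, 0.111, 0.001]
force: [0.1, 0.3, -1.2]
grip_width: 0.0588
grasp_force: 43.8
```

Request:
drive_tool --series '[{"dx":0,"dy":0,"dz":0.5,"wx":0,"wy":0,"wz":0,"hand":-0.3},{"dx":0,"dy":0,"dz":0.5,"wx":0,"wy":0,"wz":0,"hand":-0.58},{"dx":0,"dy":0,"dz":0.5,"wx":0,"wy":0,"wz":0,"hand":-0.58},{"dx":0,"dy":0,"dz":-2,"wx":0,"wy":0,"wz":0,"hand":-0.58},{"dx":0,"dy":0,"dz":-2,"wx":0,"wy":0,"wz":0,"hand":-0.3},{"dx":0,"dy":0,"dz":-2,"wx":0,"wy":0,"wz":0,"hand":-0.3},{"dx":0,"dy":0,"dz":-2,"wx":0,"wy":0,"wz":0,"hand":-0.3}]' --newtons 30

```text
time: 6.0
tool_pos: [0.5569, -0.1759, 0.0398]
eef_rot: [0.0, 0.994, 0.111, 0.0]
force: [-2.2, 0.3, 5.1]
grip_width: 0.0587
grasp_force: 32.1
```

```bash
python3 -c "
from h import *
snap('wrist','pics/w4.png');s=r.read_state();print(s['tool_pos'],s['force'],s['ft_torque'],s['grip_width'],s['grasp_force'])"
```

```text
[ 0.55691556 -0.17592981  0.03977868] [-1.09911619  1.11390982  5.6830964 ] [0.1136269  0.34428636 0.03896836] 0.059305736297270914 32.11442828178406
```

View pics/w4.png

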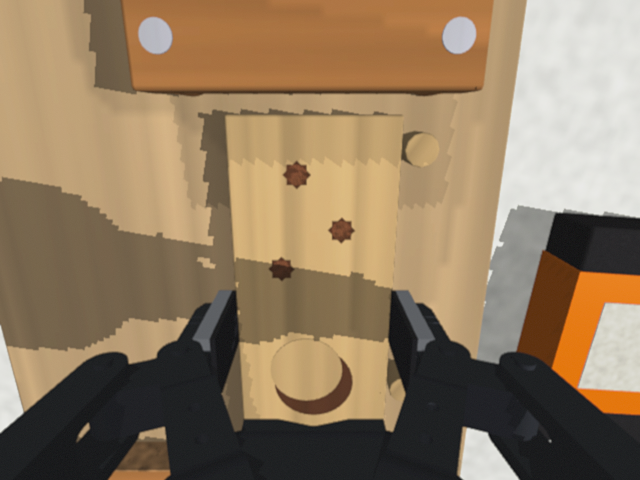

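The blank is flat on the bed and the grip is closed. The block's front edge runs from (133,90) to (484,90) and the blank's front from (226,115) to (403,115); one dowel is at (421,149).

```bash
python3 -c "
from h import *
from m import W,yaw,R,o
f='pics/w4.png'
inv=lambda p:(R.T@(p[:2]-o))*1e3
print('block',[inv(px(f,u,v,.048)).round(1) for u,v in [(133,91),(484,90),(155,35),(459,35)]])
print('blank',[inv(px(f,u,v,.0305)).round(1) for u,v in [(226,115),(403,115),(243,420),(386,420)]])
print('dowel',inv(px(f,421,147,.029)))
print('tcp',inv(r.read_state()['tool_pos']))
"
```

```text
block [array([110.2,  49.4]), array([110.3, -49.9]), array([124.5,  41.4]), array([124.4, -41.3])]
blank [array([103.7,  27.3]), array([103.6, -31.3]), array([-20.1,  28.4]), array([-20.3, -32.3])]
dowel [ 93.06459663 -38.54658084]
tcp [27.59275382 -1.59161275]
```

Request:
drive_tool --series '[{"dx":0,"dy":-1.8,"dz":0,"wx":0,"wy":0,"wz":0,"hand":-0.3},{"dx":3,"dy":-1.8,"dz":0,"wx":0,"wy":0,"wz":0,"hand":-0.3},{"dx":7,"dy":-1.8,"dz":0,"wx":0,"wy":0,"wz":0,"hand":-0.3},{"dx":11,"dy":-1.8,"dz":0,"wx":0,"wy":0,"wz":0,"hand":-0.3},{"dx":13,"dy":-1.8,"dz":0,"wx":0,"wy":0,"wz":0,"hand":-0.3},{"dx":14,"dy":-1.8,"dz":0,"wx":0,"wy":0,"wz":0,"hand":-0.3},{"dx":14.5,"dy":-1.8,"dz":0,"wx":0,"wy":0,"wz":0,"hand":-0.3}]' --newtons 20

```text
time: 6.92
tool_pos: [0.5695, -0.1711, 0.0397]
eef_rot: [0.0, 0.994, 0.11, -0.001]
force: [-5.2, -1.7, 10.1]
grip_width: 0.0588
grasp_force: 32.6
```

Request:
drive_tool --series '[{"dx":0,"dy":0,"dz":-1,"wx":0,"wy":0,"wz":0,"hand":-0.3},{"dx":0,"dy":0,"dz":-1,"wx":0,"wy":0,"wz":0,"hand":-0.3}]' --newtons 20

```text
time: 7.18
tool_pos: [0.5702, -0.1706, 0.0398]
eef_rot: [-0.0, 0.994, 0.111, -0.0]
force: [-1.9, 0.1, 1.7]
grip_width: 0.0586
grasp_force: 31.8
```

Request:
drive_tool --series '[{"dx":0.7,"dy":0,"dz":0,"wx":0,"wy":0,"wz":0,"hand":-0.3},{"dx":1.4,"dy":0,"dz":0,"wx":0,"wy":0,"wz":0,"hand":-0.3},{"dx":2.1,"dy":0,"dz":0,"wx":0,"wy":0,"wz":0,"hand":-0.3},{"dx":2.8,"dy":0,"dz":0,"wx":0,"wy":0,"wz":0,"hand":-0.3}]'

```text
time: 7.68
tool_pos: [0.5732, -0.1702, 0.0398]
eef_rot: [-0.0, 0.994, 0.111, -0.0]
force: [-0.8, -0.4, 0.7]
grip_width: 0.0584
grasp_force: 31.6
```

Request:
drive_tool --series '[{"dx":0.5,"dy":0,"dz":0,"wx":0,"wy":0,"wz":0,"hand":-0.3},{"dx":1.0,"dy":0,"dz":0,"wx":0,"wy":0,"wz":0,"hand":-0.3},{"dx":1.5,"dy":0,"dz":0,"wx":0,"wy":0,"wz":0,"hand":-0.3},{"dx":2,"dy":0,"dz":0,"wx":0,"wy":0,"wz":0,"hand":-0.3}]'

```text
time: 8.18
tool_pos: [0.5751, -0.1698, 0.0399]
eef_rot: [-0.0, 0.994, 0.111, -0.0]
force: [0.4, 0.8, 0.2]
grip_width: 0.0588
grasp_force: 31.5
```

Request:
drive_tool --series '[{"dx":0.5,"dy":0,"dz":0,"wx":0,"wy":0,"wz":0,"hand":-0.3},{"dx":1.0,"dy":0,"dz":0,"wx":0,"wy":0,"wz":0,"hand":-0.3},{"dx":1.5,"dy":0,"dz":0,"wx":0,"wy":0,"wz":0,"hand":-0.3},{"dx":2,"dy":0,"dz":0,"wx":0,"wy":0,"wz":0,"hand":-0.3}]'

```text
time: 8.68
tool_pos: [0.577, -0.1694, 0.04]
eef_rot: [0.0, 0.994, 0.111, 0.0]
force: [1.0, 0.4, -0.2]
grip_width: 0.0588
grasp_force: 31.5
```

Request:
drive_tool --series '[{"dx":0.5,"dy":0,"dz":0,"wx":0,"wy":0,"wz":0,"hand":-0.3},{"dx":1.0,"dy":0,"dz":0,"wx":0,"wy":0,"wz":0,"hand":-0.3},{"dx":1.5,"dy":0,"dz":0,"wx":0,"wy":0,"wz":0,"hand":-0.3},{"dx":2,"dy":0,"dz":0,"wx":0,"wy":0,"wz":0,"hand":-0.3}]'

```text
time: 9.18
tool_pos: [0.579, -0.1689, 0.04]
eef_rot: [0.0, 0.994, 0.111, 0.0]
force: [0.8, 0.4, -0.8]
grip_width: 0.0586
grasp_force: 31.5
```

Request:
drive_tool --series '[{"dx":0.5,"dy":0,"dz":0,"wx":0,"wy":0,"wz":0,"hand":-0.3},{"dx":1.0,"dy":0,"dz":0,"wx":0,"wy":0,"wz":0,"hand":-0.3},{"dx":1.5,"dy":0,"dz":0,"wx":0,"wy":0,"wz":0,"hand":-0.3},{"dx":2,"dy":0,"dz":0,"wx":0,"wy":0,"wz":0,"hand":-0.3}]'

```text
time: 9.68
tool_pos: [0.5809, -0.1685, 0.04]
eef_rot: [-0.0, 0.994, 0.111, -0.0]
force: [-0.2, -0.0, -1.5]
grip_width: 0.0584
grasp_force: 31.5
```

Request:
drive_tool --series '[{"dx":0.5,"dy":0,"dz":0.2,"wx":0,"wy":0,"wz":0,"hand":-0.3},{"dx":1.0,"dy":0,"dz":0.3,"wx":0,"wy":0,"wz":0,"hand":-0.3},{"dx":1.5,"dy":0,"dz":0.3,"wx":0,"wy":0,"wz":0,"hand":-0.3},{"dx":2,"dy":0,"dz":0.3,"wx":0,"wy":0,"wz":0,"hand":-0.3}]'

```text
time: 10.18
tool_pos: [0.5829, -0.1681, 0.0398]
eef_rot: [0.0, 0.994, 0.111, 0.0]
force: [-1.0, -0.5, 2.2]
grip_width: 0.0585
grasp_force: 31.7
```

Request:
drive_tool --series '[{"dx":0.5,"dy":0,"dz":0,"wx":0,"wy":0,"wz":0,"hand":-0.3},{"dx":1.0,"dy":0,"dz":0,"wx":0,"wy":0,"wz":0,"hand":-0.3},{"dx":1.5,"dy":0,"dz":0,"wx":0,"wy":0,"wz":0,"hand":-0.3},{"dx":2,"dy":0,"dz":0,"wx":0,"wy":0,"wz":0,"hand":-0.3}]'

```text
time: 10.68
tool_pos: [0.5843, -0.1678, 0.0398]
eef_rot: [0.0, 0.994, 0.111, -0.001]
force: [-6.0, -2.1, 5.4]
grip_width: 0.0584
grasp_force: 32.1
```

Request:
drive_tool --series '[{"dx":0.4,"dy":0,"dz":-0.2,"wx":0,"wy":0,"wz":0,"hand":-0.3},{"dx":0.8,"dy":0,"dz":-0.3,"wx":0,"wy":0,"wz":0,"hand":-0.3},{"dx":0.8,"dy":0,"dz":-0.3,"wx":0,"wy":0,"wz":0,"hand":-0.3}]'

```text
time: 11.05
tool_pos: [0.5843, -0.1677, 0.0398]
eef_rot: [0.0, 0.994, 0.11, -0.001]
force: [-6.1, -1.4, 6.0]
grip_width: 0.0587
grasp_force: 32.0
```

Request:
drive_tool --series '[{"dx":0.5,"dy":0,"dz":-0.3,"wx":0,"wy":0,"wz":0,"hand":-0.3},{"dx":0.9,"dy":0,"dz":-0.4,"wx":0,"wy":0,"wz":0,"hand":-0.3},{"dx":0.9,"dy":0,"dz":-0.4,"wx":0,"wy":0,"wz":0,"hand":-0.3}]'

```text
time: 11.42
tool_pos: [0.5844, -0.1677, 0.0398]
eef_rot: [0.0, 0.994, 0.11, -0.002]
force: [-8.2, -3.8, 4.4]
grip_width: 0.0585
grasp_force: 32.0
```

```bash
python3 -c "
from h import *
from m import R,o
for i in range(3):
  snap('wrist','pics/w5.png');s=r.read_state();print((R.T@(s['tool_pos'][:2]-o))*1e3,R.T@s['force'][:2],s['force'][2],s['ft_torque'],s['grasp_force'])"
```

```text
[56.20806997  0.32597978] [-9.10407102 -0.1711856 ] 4.643159424169742 [-5.37100369e-01  1.65194087e+00 -9.10556778e-04] 31.993871927261353
[56.1815878   0.31855692] [-8.93346075 -0.72668045] 4.214485556991497 [-0.50007783  1.66287766 -0.01494285] 31.99221432209015
[56.18173784  0.3329271 ] [-7.83850779 -0.29008217] 4.711319391907545 [-0.57234722  1.6393108   0.04664004] 31.99202299118042
```

Request:
drive_tool --series '[{"dx":-1,"dy":0,"dz":0,"wx":0,"wy":0,"wz":0,"hand":-0.3},{"dx":-1,"dy":0,"dz":0,"wx":0,"wy":0,"wz":0,"hand":-0.6},{"dx":-1,"dy":0,"dz":0,"wx":0,"wy":0,"wz":0,"hand":-0.6},{"dx":-1,"dy":0,"dz":-20,"wx":0,"wy":0,"wz":0,"hand":-0.6},{"dx":-1,"dy":0,"dz":-80,"wx":0,"wy":0,"wz":0,"hand":-0.8},{"dx":-40,"dy":-27,"dz":-90,"wx":0,"wy":0,"wz":0,"hand":-0.8},{"dx":-85,"dy":-55,"dz":-90,"wx":0,"wy":0,"wz":0,"hand":-0.8},{"dx":-124,"dy":-81,"dz":-90,"wx":0,"wy":0,"wz":0,"hand":-0.8},{"dx":-124,"dy":-81,"dz":-90,"wx":0,"wy":0,"wz":0,"hand":-0.8},{"dx":-124,"dy":-81,"dz":-90,"wx":0,"wy":0,"wz":0,"hand":-0.8},{"dx":-124,"dy":-81,"dz":-90,"wx":0,"wy":0,"wz":0,"hand":-0.8}]'

```text
time: 12.95
tool_pos: [0.449, -0.1158, 0.1305]
eef_rot: [0.0, 0.994, 0.111, 0.0]
force: [0.3, 0.2, -0.2]
grip_width: 0.0765
grasp_force: 0.0
```

```bash
python3 -c "
from h import *
from m import R,o
snap('wrist','pics/w6.png');s=r.read_state();print((R.T@(s['tool_pos'][:2]-o))*1e3,s['tool_pos'],s['force'])"
```

```text
[-64.51315781  80.95646637] [ 0.44881818 -0.11582457  0.13034945] [-0.59947743  0.19411305  0.5650314 ]
```

View pics/w6.png

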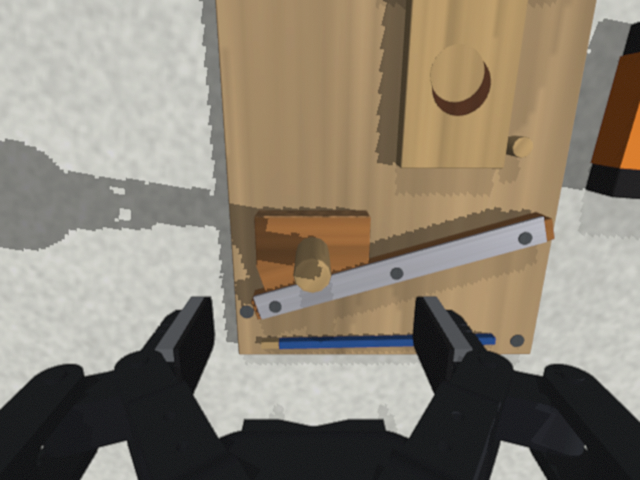

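The wrist view shows the grip top at (312,274), the blank's rear edge from (401,166) to (503,168), and the dowel beside the blank at (519,147).

```bash
python3 -c "
from h import *
from m import W,yaw,R,o
f='pics/w6.png'
inv=lambda p:(R.T@(p[:2]-o))*1e3
g=px(f,312,273,.0705)
print('grip',inv(g));print('blank rear',[inv(px(f,u,v,.030)).round(1) for u,v in [(401,166),(503,168),(411,0),(527,0)]])
print('dowel',inv(px(f,519,146,.029)),'wedge front',[inv(px(f,u,v,.0315)).round(1) for u,v in [(255,213),(369,213)]])
delta([g[0],g[1],.058],yaw)
"
```

```text
grip [-66.16626217  81.67487547]
blank rear [array([-16.5,  30.2]), array([-17.8, -29. ]), array([68.3, 30.5]), array([ 68.2, -29.2])]
dowel [ -5.37190709 -36.86764224] wedge front [array([-44. , 115.7]), array([-44.1,  47.8])]
shift [-1.7 -0.7 72.3] w [ 0.0001 -0.0003 -0.0016] t 13.0 F [-0.6   0.19  0.57] pos [ 0.4488 -0.1158  0.1303]
```

Request:
drive_tool --series '[{"dx":-2,"dy":-1,"dz":40,"wx":0,"wy":0,"wz":0,"hand":-0.8},{"dx":-2,"dy":-1,"dz":72,"wx":0,"wy":0,"wz":0,"hand":-0.8},{"dx":-2,"dy":-1,"dz":72,"wx":0,"wy":0,"wz":0,"hand":-0.2},{"dx":-2,"dy":-1,"dz":72,"wx":0,"wy":0,"wz":0,"hand":0.3},{"dx":-2,"dy":-1,"dz":72,"wx":0,"wy":0,"wz":0,"hand":0.7},{"dx":-2,"dy":-1,"dz":72,"wx":0,"wy":0,"wz":0,"hand":0.7},{"dx":-2,"dy":-1,"dz":72,"wx":0,"wy":0,"wz":0,"hand":0.7}]' --newtons 20

```text
time: 13.88
tool_pos: [0.4467, -0.1154, 0.0598]
eef_rot: [0.001, 0.994, 0.111, 0.001]
force: [-0.0, -1.2, 6.7]
grip_width: 0.0194
grasp_force: 22.0
```

Request:
drive_tool --series '[{"dx":1.4,"dy":4.8,"dz":-0.8,"wx":0,"wy":0,"wz":0,"hand":0.7},{"dx":2.9,"dy":9.6,"dz":-0.8,"wx":0,"wy":0,"wz":0,"hand":0.7},{"dx":4.3,"dy":14.4,"dz":-0.8,"wx":0,"wy":0,"wz":0,"hand":0.7},{"dx":5.7,"dy":19.2,"dz":-0.8,"wx":0,"wy":0,"wz":0,"hand":0.7}]'

```text
time: 14.38
tool_pos: [0.4562, -0.1325, 0.0598]
eef_rot: [-0.0, 0.994, 0.111, 0.001]
force: [0.2, 4.2, 6.6]
grip_width: 0.0191
grasp_force: 22.0
```

Request:
drive_tool --series '[{"dx":1.4,"dy":4.8,"dz":-0.6,"wx":0,"wy":0,"wz":0,"hand":0.7},{"dx":2.9,"dy":9.6,"dz":-0.6,"wx":0,"wy":0,"wz":0,"hand":0.7},{"dx":4.3,"dy":14.4,"dz":-0.6,"wx":0,"wy":0,"wz":0,"hand":0.7},{"dx":5.7,"dy":19.2,"dz":-0.6,"wx":0,"wy":0,"wz":0,"hand":0.7},{"dx":7.2,"dy":24,"dz":-0.6,"wx":0,"wy":0,"wz":0,"hand":0.7},{"dx":8.6,"dy":28.7,"dz":-0.6,"wx":0,"wy":0,"wz":0,"hand":0.7},{"dx":10,"dy":33.5,"dz":-0.6,"wx":0,"wy":0,"wz":0,"hand":0.7},{"dx":11.5,"dy":38.3,"dz":-0.6,"wx":0,"wy":0,"wz":0,"hand":0.7},{"dx":12.9,"dy":43.1,"dz":-0.6,"wx":0,"wy":0,"wz":0,"hand":0.7},{"dx":12.9,"dy":43.1,"dz":-0.6,"wx":0,"wy":0,"wz":0,"hand":0.7}]'

```text
time: 15.62
tool_pos: [0.4784, -0.1718, 0.0599]
eef_rot: [-0.0, 0.994, 0.111, 0.001]
force: [3.8, 3.2, 1.2]
grip_width: 0.0192
grasp_force: 21.5
```

```bash
cat > st.py <<'E'
from h import *
from m import R,o
s=r.read_state();p=(R.T@(s['tool_pos'][:2]-o))*1e3;F=R.T@s['force'][:2]
d=np.array([.287,-.958]);n=np.array([.958,.287])
print('jig',p.round(2),'travel',(d@(p-[-66.2,81.7])).round(2),'off',(n@(p-[-66.2,81.7])).round(2),'Falong',(d@F).round(2),'Fnorm',(n@F).round(2),s['force'][2].round(2),s['grasp_force'],s['time'])
E
python3 st.py
```

```text
jig [-48.03  19.77] travel 64.55 off -0.36 Falong -0.91 Fnorm 4.84 1.17 21.51741921901703 15.625
```

Request:
drive_tool --series '[{"dx":1.3,"dy":2.9,"dz":0,"wx":0,"wy":0,"wz":0,"hand":0.7},{"dx":2.2,"dy":5.7,"dz":0,"wx":0,"wy":0,"wz":0,"hand":0.7},{"dx":3.1,"dy":8.6,"dz":0,"wx":0,"wy":0,"wz":0,"hand":0.7},{"dx":4,"dy":11.5,"dz":0,"wx":0,"wy":0,"wz":0,"hand":0.7},{"dx":4.8,"dy":14.4,"dz":0,"wx":0,"wy":0,"wz":0,"hand":0.7},{"dx":5.4,"dy":16.3,"dz":0,"wx":0,"wy":0,"wz":0,"hand":0.7}]'

```text
time: 16.38
tool_pos: [0.4866, -0.1863, 0.0599]
eef_rot: [-0.0, 0.994, 0.111, 0.0]
force: [2.2, 4.2, 3.4]
grip_width: 0.0192
grasp_force: 21.8
```

```bash
python3 st.py
```

```text
jig [-43.25   3.87] travel 81.15 off -0.35 Falong -2.6 Fnorm 4.01 3.42 21.793117225170135 16.375
```

Request:
drive_tool --series '[{"dx":0.5,"dy":1,"dz":0,"wx":0,"wy":0,"wz":0,"hand":0.7},{"dx":0.8,"dy":1.9,"dz":0,"wx":0,"wy":0,"wz":0,"hand":0.7},{"dx":1.1,"dy":2.9,"dz":0,"wx":0,"wy":0,"wz":0,"hand":0.7},{"dx":1.4,"dy":3.8,"dz":0,"wx":0,"wy":0,"wz":0,"hand":0.7},{"dx":1.7,"dy":4.8,"dz":0,"wx":0,"wy":0,"wz":0,"hand":0.7},{"dx":2,"dy":5.7,"dz":0,"wx":0,"wy":0,"wz":0,"hand":0.7}]'

```text
time: 17.12
tool_pos: [0.4896, -0.1915, 0.0599]
eef_rot: [-0.0, 0.994, 0.111, 0.0]
force: [1.8, 5.7, 3.7]
grip_width: 0.0194
grasp_force: 21.8
```

```bash
python3 st.py
```

```text
jig [-41.53  -1.84] travel 87.11 off -0.34 Falong -4.08 Fnorm 4.34 3.73 21.799936294555664 17.125
```

Request:
drive_tool --series '[{"dx":0.2,"dy":0.5,"dz":0,"wx":0,"wy":0,"wz":0,"hand":0.7},{"dx":0.4,"dy":1,"dz":0,"wx":0,"wy":0,"wz":0,"hand":0.7},{"dx":0.6,"dy":1.5,"dz":0,"wx":0,"wy":0,"wz":0,"hand":0.7},{"dx":0.7,"dy":2,"dz":0,"wx":0,"wy":0,"wz":0,"hand":0.7}]'

```text
time: 17.62
tool_pos: [0.4906, -0.1933, 0.0598]
eef_rot: [0.0, 0.994, 0.111, 0.0]
force: [3.1, 3.9, 3.7]
grip_width: 0.0192
grasp_force: 21.9
```

```bash
python3 st.py
```

```text
jig [-40.93  -3.88] travel 89.23 off -0.35 Falong -1.87 Fnorm 4.61 3.68 21.864759027957916 17.625
```

Request:
drive_tool --series '[{"dx":0.15,"dy":0.5,"dz":0,"wx":0,"wy":0,"wz":0,"hand":0.7},{"dx":0.3,"dy":1,"dz":0,"wx":0,"wy":0,"wz":0,"hand":0.7},{"dx":0.45,"dy":1.5,"dz":0,"wx":0,"wy":0,"wz":0,"hand":0.7},{"dx":0.6,"dy":2,"dz":0,"wx":0,"wy":0,"wz":0,"hand":0.7}]'

```text
time: 18.12
tool_pos: [0.4916, -0.1951, 0.0598]
eef_rot: [0.0, 0.994, 0.111, 0.0]
force: [1.0, 4.9, 4.7]
grip_width: 0.0192
grasp_force: 21.9
```

```bash
python3 st.py
```

```text
jig [-40.31  -5.88] travel 91.33 off -0.34 Falong -3.76 Fnorm 3.24 4.67 21.89864695072174 18.125
```

Request:
drive_tool --series '[{"dx":0.15,"dy":0.5,"dz":0,"wx":0,"wy":0,"wz":0,"hand":0.7},{"dx":0.3,"dy":1,"dz":0,"wx":0,"wy":0,"wz":0,"hand":0.7},{"dx":0.45,"dy":1.5,"dz":0,"wx":0,"wy":0,"wz":0,"hand":0.7}]'

```text
time: 18.5
tool_pos: [0.4924, -0.1965, 0.0599]
eef_rot: [0.0, 0.994, 0.111, 0.0]
force: [1.4, 4.5, 5.3]
grip_width: 0.0194
grasp_force: 21.9
```

```bash
python3 st.py
```

```text
jig [-39.89  -7.37] travel 92.87 off -0.36 Falong -3.24 Fnorm 3.43 5.33 21.899032294750214 18.5
```

Request:
drive_tool --series '[{"dx":0.15,"dy":0.5,"dz":0,"wx":0,"wy":0,"wz":0,"hand":0.7},{"dx":0.3,"dy":1,"dz":0,"wx":0,"wy":0,"wz":0,"hand":0.7},{"dx":0.45,"dy":1.5,"dz":0,"wx":0,"wy":0,"wz":0,"hand":0.7}]'

```text
time: 18.88
tool_pos: [0.4932, -0.1979, 0.0599]
eef_rot: [0.0, 0.994, 0.111, 0.0]
force: [1.1, 4.1, 4.7]
grip_width: 0.0191
grasp_force: 21.9
```

```bash
python3 st.py
```

```text
jig [-39.41  -8.9 ] travel 94.48 off -0.34 Falong -3.05 Fnorm 2.93 4.67 21.898638904094696 18.875
```

Request:
drive_tool --series '[{"dx":0.15,"dy":0.5,"dz":0,"wx":0,"wy":0,"wz":0,"hand":0.7},{"dx":0.3,"dy":1,"dz":0,"wx":0,"wy":0,"wz":0,"hand":0.7},{"dx":0.45,"dy":1.5,"dz":0,"wx":0,"wy":0,"wz":0,"hand":0.7},{"dx":0.6,"dy":2,"dz":0,"wx":0,"wy":0,"wz":0,"hand":0.7}]'

```text
time: 19.38
tool_pos: [0.4942, -0.1997, 0.0599]
eef_rot: [0.0, 0.994, 0.111, 0.0]
force: [1.7, 3.7, 4.5]
grip_width: 0.0192
grasp_force: 21.9
```

```bash
python3 st.py
```

```text
jig [-38.83 -10.87] travel 96.54 off -0.34 Falong -2.35 Fnorm 3.29 4.49 21.898960769176483 19.375
```

Request:
drive_tool --series '[{"dx":0.15,"dy":0.5,"dz":0,"wx":0,"wy":0,"wz":0,"hand":0.7},{"dx":0.3,"dy":1,"dz":0,"wx":0,"wy":0,"wz":0,"hand":0.7},{"dx":0.45,"dy":1.5,"dz":0,"wx":0,"wy":0,"wz":0,"hand":0.7},{"dx":0.6,"dy":2,"dz":0,"wx":0,"wy":0,"wz":0,"hand":0.7}]'

```text
time: 19.88
tool_pos: [0.495, -0.2013, 0.0599]
eef_rot: [-0.0, 0.994, 0.111, -0.0]
force: [-0.0, 6.2, 5.8]
grip_width: 0.0193
grasp_force: 22.1
```

```bash
python3 st.py
```

```text
jig [-38.35 -12.6 ] travel 98.33 off -0.38 Falong -5.43 Fnorm 3.06 5.76 22.092538475990295 19.875
```

Request:
drive_tool --series '[{"dx":0.1,"dy":0.3,"dz":0,"wx":0,"wy":0,"wz":0,"hand":0.7},{"dx":0.15,"dy":0.5,"dz":0,"wx":0,"wy":0,"wz":0,"hand":0.7}]'

```text
time: 20.12
tool_pos: [0.4951, -0.2014, 0.0599]
eef_rot: [-0.001, 0.994, 0.111, -0.0]
force: [-0.0, 6.1, 6.6]
grip_width: 0.0191
grasp_force: 22.2
```

```bash
python3 st.py
```

```text
jig [-38.32 -12.75] travel 98.49 off -0.4 Falong -5.35 Fnorm 3.01 6.57 22.167077958583832 20.125
```

Request:
drive_tool --series '[{"dx":0.1,"dy":0.4,"dz":-0.1,"wx":0,"wy":0,"wz":0,"hand":0.7},{"dx":0.15,"dy":0.6,"dz":-0.2,"wx":0,"wy":0,"wz":0,"hand":0.7},{"dx":0.15,"dy":0.6,"dz":-0.2,"wx":0,"wy":0,"wz":0,"hand":0.7}]'

```text
time: 20.5
tool_pos: [0.4952, -0.2015, 0.0598]
eef_rot: [-0.001, 0.994, 0.111, -0.0]
force: [0.1, 7.7, 6.7]
grip_width: 0.0195
grasp_force: 22.1
```

```bash
python3 st.py
```

```text
jig [-38.3  -12.88] travel 98.62 off -0.42 Falong -6.67 Fnorm 3.88 6.67 22.13251769542694 20.5
```

Request:
drive_tool --series '[{"dx":0.1,"dy":0.4,"dz":0,"wx":0,"wy":0,"wz":0,"hand":0.7},{"dx":0.15,"dy":0.5,"dz":0,"wx":0,"wy":0,"wz":0,"hand":0.7},{"dx":0.15,"dy":0.5,"dz":0,"wx":0,"wy":0,"wz":0,"hand":0.7}]'

```text
time: 20.88
tool_pos: [0.4952, -0.2017, 0.0598]
eef_rot: [-0.001, 0.994, 0.111, -0.001]
force: [-0.8, 9.6, 6.6]
grip_width: 0.0193
grasp_force: 22.2
```

```bash
python3 st.py
```

```text
jig [-38.32 -13.07] travel 98.79 off -0.49 Falong -8.69 Fnorm 4.04 6.59 22.236435413360596 20.875
```

Request:
drive_tool --series '[{"dx":0,"dy":0,"dz":0,"wx":0,"wy":0,"wz":0,"hand":0.2},{"dx":0,"dy":0,"dz":0,"wx":0,"wy":0,"wz":0,"hand":-0.2},{"dx":0,"dy":0,"dz":0,"wx":0,"wy":0,"wz":0,"hand":-0.3},{"dx":0,"dy":0,"dz":-30,"wx":0,"wy":0,"wz":0,"hand":-0.3},{"dx":0,"dy":0,"dz":-80,"wx":0,"wy":0,"wz":0,"hand":-0.3},{"dx":0,"dy":0,"dz":-100,"wx":0,"wy":0,"wz":0,"hand":-0.3},{"dx":0,"dy":0,"dz":-100,"wx":0,"wy":0,"wz":0,"hand":-0.3},{"dx":0,"dy":0,"dz":-100,"wx":0,"wy":0,"wz":0,"hand":-0.3}]'

```text
time: 21.88
tool_pos: [0.4954, -0.2029, 0.1587]
eef_rot: [-0.0, 0.994, 0.111, -0.001]
force: [0.4, 0.2, 0.1]
grip_width: 0.0555
grasp_force: 0.0
```

```bash
python3 -c "
from h import *
snap('wrist','pics/w7.png')";python3 st.py
```

```text
jig [-38.54 -14.09] travel 99.71 off -0.99 Falong -0.38 Fnorm 0.78 -0.25 0.0 21.925
```

View pics/w7.png

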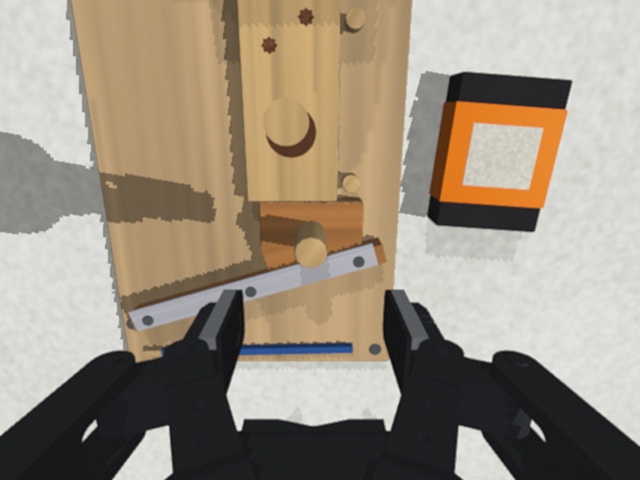

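The wedge front meets the blank's rear end at (305,200), and the gripper is clear of everything. The wedge's travel puts the blank's centre at about x = 55.5 mm, so it is home on the stop. I'm handing in.

```bash
python3 -c "
from h import *
print(r.hand_in())"
```

```text
the job is handed in; nothing more can be done
None
```

The blank is pressed home against the stop screw with about 8 N, the wedge was driven tight with about 9 N on its grip, everything is released, and the job was handed in at about 22 s; the hand-in returned no verdict.

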